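# Fit a fresh roll of tape to the blood-draw dispenser

## Robot

A 6-joint arm with a two-finger parallel gripper is mounted at the origin on the work surface. World frame = base frame: x ahead of the robot, y to its left, z up, the work surface at z = 0. Lengths are in m, angles in rad, forces in N, time in s.
With the tool pointing down it reaches from about 0.35 to 0.95 m from the base axis. Payload 17.4 kg.
Tool frame: the origin (TCP) lies midway between the tips of the shut fingers; the grasp point (between the pads) lies 19 mm behind it; x points along the fingers, y is the direction in which the jaws open and shut, and the axes are right-handed (so a half turn about x gives the same grasp; the last joint's range is limited). The gripper opens to 93 mm and grips with 3 to 60 N. Pads are 15 mm wide; open, the fingers measure 128 mm over their backs; the gripper's body (75 mm by 188 mm) begins 65 mm behind the grasp point.
Start: joints at [1.243, 0.116, 1.442, -0, 1.584, -0.038], TCP at [0.193, 0.647, 0.219] pointing down, gripper open.
Joint ranges: [-2.83, 2.83], [-0.83, 2.19], [0.07, 2.5], [-1.14, 4.28], [0.01, 3], [-2.97, 2.97]. Speed limits (rad/s): [1.89, 1.89, 2.22, 3.14, 3.14, 3.14].

## Interface

Orientations are given as a unit quaternion [x, y, z, w].
In Python, from bench import ctrl, optics gives the robot as it stands.
- The arm moves only by the shell command python3 -m inch 'ROWS' [FORCE]. ROWS is a JSON object of lists of equal length, an entry for each row: "gripper": the finger opening in m, from 0 to 0.093; "translation": the shift along the world's x, y, z in m, a list of three; "yaw": the turn about the world's z in degrees. A call has 1 to 12 rows; each row shifts and turns the commanded pose from where the row before left it; what a row does not reach is not made up. A row lasts 1/8 s, in which the tool goes at most 62.5 mm and 10.7 degrees, less where a joint would pass 70% of its speed; a pose out of reach is approached as far as the arm can. A call is refused whole if a number of a shift passes 0.0625 or a number of a turn 10.7, either way. A call with a gripper value outside its range is refused whole. The fingers move at their own pace and stop on an object; FORCE is the grip in N (left out, the last holds). Time passes only in rows, so rows that do not move let the fingers close. It gives the time, the measured TCP pose, the force and the opening at its end, in the units of the state.
- ctrl.read_state(): the state, without advancing time (a new reading comes with each control period).
- optics.get_image(name): name is "side" or "top"; returns the picture (384x512x3 uint8, blue, green, red); there is no depth.
- optics.get_calibration(name): a dict with "vfov" (degrees; the focal length in pixels is half the picture's height over the tangent of half this angle, whatever the lens; pixels are square), "cx", "cy" (the principal point, pixels), "rvec" (rotation vector, rad) and "tvec" (3), from world to camera coordinates, as OpenCV has them. Camera axes: x right, y down, z forward; pixel columns grow to the right and rows downward; lengths in m; the calibration is good to about 2 mm. A picture is of the moment at which its call begins. get_calibration takes no time and is no camera call.
- ctrl.sign_off(): hands the job in, once; it reports no verdict.
The state is a dict: "t": time; "joint_pos": joint angles; "qd": joint speeds; "effort": joint torques, N m; "tcp_pos": TCP position; "tcp_rot": TCP orientation; "force": force on the tool from outside, world axes, zero at the start; "wrist_torque": the same for the moment, N m; "grip_width": finger opening in m.
Only numpy, scipy, OpenCV 4.12 (cv2) and the standard library are available. Lean on these libraries where they do the work, as an engineer would, in place of code of your own. Each camera call takes 0.05 s, during which the arm holds its last target. There are 200 camera calls.

## Task

The tape dispenser has run out: lift the empty core out of its two forks and put it in the steel kidney dish. Then slide the full roll of white tape up off its spindle and lay it gently, not dropped or forced, in the dispenser so that both ends of its hub rest down in the forks and the tape stands between them. Leave the tan roll on its spindle, and do not disturb the bottle, the specimen cup or the swab box.

Things in the scene. Friction and masses are not known exactly. Their poses are not given: they have to be found in the camera images.
- dispenser: Green desk-top tape dispenser, heavy and fixed: base 205 x 90 x 28 mm, forks near one end, nose at the other. Origin on the bench under the roll axis; x points away from the nose, y along the roll axis, z up. Two upright forks, 5 mm thick, stand at y = -22.5 and +22.5 mm (40 mm clear between them). Within 100 mm of the axis nothing but the forks rises above 46 mm.
- fork_a (a point): Bottom of the V of the fork at +y (69 mm above the bench; the other fork mirrors it at -y). The V opens upwards, straight sides 38 degrees from vertical, tips 91 mm above the bench, mouth 36 mm wide; over its tips a fork measures 44 mm along x.
- nose (a point): Middle of the steel cutter's edge on the dispenser's black nose, 140 mm from the roll axis towards -x, 79 mm above the bench. Nose and white guide roller take up the last 35 mm before it.
- seat (a point): Where the middle of a hub lies when its ends rest in both forks: 85 mm above the bench, midway between the forks, axes as dispenser.
- empty_core: Empty core at first lying in the forks along the dispenser's y: 62 mm long plastic hub, blue ends 20 mm in diameter, with a brown barrel 27 mm in diameter and 27 mm long at its middle. Origin at its centre, its axis is its own y. 30 g.
- dish: Stainless kidney dish, fixed, 190 x 110 mm, wall 40 mm tall, floor 3 mm thick. Origin on the bench under the middle of its floor, where it is 90 mm wide inside along x (45 mm to either wall); length along y; its hollow side faces its -x.
- white_roll: Full roll of white tape, 62 mm in diameter and 25 mm wide, wound on a blue hub 62 mm long and 20 mm in diameter that stands out 18.5 mm at either side of the tape, with a 15 mm bore. Stands on the white stand's spindle, bore over the post. Origin at the centre of the hub's lower end, z along the hub's axis (up at the start). About 90 g.
- white_roll_mid (a point): Centre of the white roll: middle of its hub and tape, 31 mm from the body's origin along its axis.
- stand_white: Fixed spindle stand that carries the white roll: dark steel round base 80 mm in diameter, 12 mm thick, steel post 10 mm in diameter whose rounded tip is 107 mm above the bench. Origin at the underside's centre, z up. The post's tip stands 33 mm above the top of the roll's hub.
- tan_roll: Roll of tan tape, otherwise the same as the white one, on a stand like it; to be left alone. Origin at the centre of the hub's lower end.
- stand_tan: Fixed spindle stand that carries the tan roll, the same as the white roll's stand.
- reagent_bottle: Squat white bottle with a brown stopper, 72 mm in diameter, 139 mm tall; loose bystander. Origin at the underside's centre.
- specimen_cup: Pale cup with an orange lid, 66 mm in diameter, 66 mm tall; loose bystander. Origin at the underside's centre.
- swab_box: White and blue box 70 x 85 x 45 mm (x, y, z); loose bystander. Origin at the underside's centre.

How it is judged:
On the way, in this order (a step that is already met when the one before it is completed fails the run):
1. the empty core lies in the kidney dish, let go (x of empty_core in the frame of dish between -0.07 and 0.046 m and y of empty_core in the frame of dish between -0.09 and 0.09 m and z of empty_core in the frame of dish below 0.045 m and contact force between empty_core and the fingers below 0.05 N and linear speed of empty_core below 0.05 m/s), for 0.2 s.
2. the white roll has been slid up to the tip of its spindle's post (z of white_roll in the frame of stand_white above 0.098 m and horizontal distance between white_roll and stand_white below 0.03 m).
At the end, for the whole second after the job is handed in: The white roll lies still and released with both hub ends down in the forks: its centre within 4 mm of the seat across the forks and in height and within 8 mm along the hub's axis, its axis within 0.1 rad of the forks' line. The empty core lies inside the kidney dish, released and at rest (all of step 1 and x of white_roll_mid in the frame of seat between -0.004 and 0.004 m and y of white_roll_mid in the frame of seat between -0.008 and 0.008 m and z of white_roll_mid in the frame of seat between -0.004 and 0.004 m and angle between the z axis of white_roll and the y axis of dispenser, either way round below 0.1 rad and linear speed of white_roll below 0.02 m/s and angular speed of white_roll below 0.3 rad/s and contact force between white_roll and the fingers below 0.05 N and contact force between white_roll and dispenser above 0.1 N); the robot touches nothing.
It fails at once if the tan roll was moved by more than 10 mm (distance of tan_roll from where it was at the start of the episode above 0.01 m).
It fails at once if the bottle, the specimen cup or the swab box was moved by more than 15 mm or tipped (distance of any of reagent_bottle, specimen_cup, swab_box from where it was at the start of the episode above 0.015 m or angle between any of reagent_bottle, specimen_cup, swab_box's own z axis and vertical above 0.3 rad).
It fails at once if the white roll was dropped into the dispenser (faster than 0.5 m/s near its seat) (distance between white_roll_mid and seat below 0.03 m and linear speed of white_roll above 0.5 m/s).
It fails at once if the white roll was forced against the dispenser with more than 60 N, summed over the faces of the forks (contact force between white_roll and dispenser above 60 N).
It also fails if it takes over 56 s, if anything falls off the work surface, if the arm or the gripper's body presses on something with over 40 N, if the wrist force passes 120 N, or if a joint passes its speed limit or range.

## Working session

There is one attempt and no reset: what is moved stays moved. The work goes in short steps, Python scripts to look and compute and a shell command to move; the robot and the scene stay as the last step left them, time stands still between calls to the robot, and variables do not carry over. Pictures are saved under pics/ and viewed, about 8 in all and at most 12, crops included, and the job is handed in when it is done.

```bash
mkdir -p pics; ls
python3 - <<'E'
from bench import ctrl, optics
import cv2
for n in("top","side"):
    cv2.imwrite(f"pics/{n}0.png",optics.get_image(n)); print(n,optics.get_calibration(n))
print(ctrl.read_state())
E
```

```text
pics
top {'vfov': 48.95516251440024, 'cx': 258.78637130059957, 'cy': 192.78868298490426, 'rvec': array([ 2.1650214 , -2.04736583,  0.22248613]), 'tvec': array([1.14689960e-03, 5.64721450e-01, 1.17344497e+00])}
side {'vfov': 52.268963869823196, 'cx': 248.38359153759532, 'cy': 192.52457929419063, 'rvec': array([ 2.25808449, -0.8122061 ,  0.33441   ]), 'tvec': array([-0.39825936,  0.31033876,  1.08379779])}
{'t': 0.1, 'joint_pos': array([ 1.24323536e+00,  1.16419414e-01,  1.44224694e+00, -3.13488742e-06,
        1.58400275e+00, -3.78247761e-02]), 'qd': array([ 0.00018187, -0.00147913, -0.00040889,  0.00010569,  0.00236227,
       -0.00102866]), 'effort': array([ 2.87279341e-03, -7.22898817e+01, -6.23871088e+01,  7.82806054e-02,
        2.27704353e-02, -5.69154588e-05]), 'tcp_pos': array([0.19280673, 0.64666405, 0.21796145]), 'tcp_rot': array([ 0.10170483,  0.69976776, -0.10245373,  0.69963165]), 'force': array([ 0.96078215, -0.88044769, -0.05014565]), 'wrist_torque': array([-0.02408699, -0.03367862,  0.02575826]), 'grip_width': 0.09324700438973314}
```

View pics/top0.png

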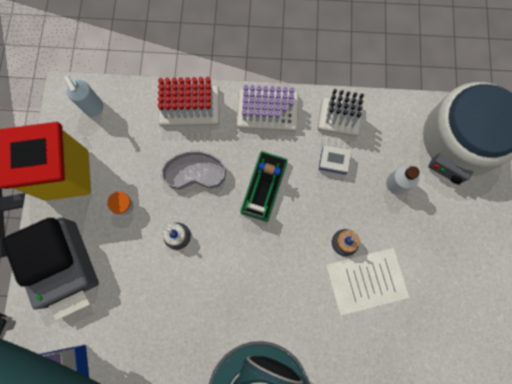

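View pics/side0.png

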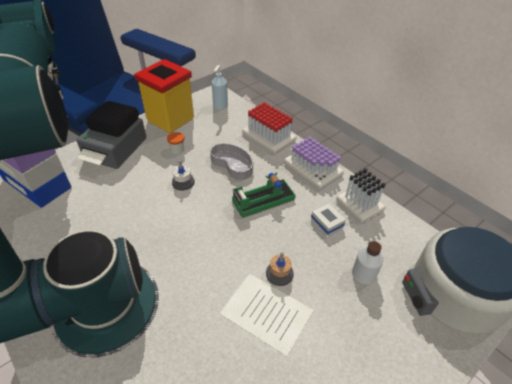

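The top view shows the white roll at about (176,235), the tan roll at (346,241), the dish at (194,170), and the dispenser at (264,187) with its forks at the top (268,168) and nose at the bottom. The bottle is at (405,180), the cup at (119,203) and the swab box at (335,158). Next I'll enlarge these areas and take the first measurements.

```bash
cat > h.py <<'E'
import cv2,numpy as np
from bench import ctrl,optics
C={}
for n in("top","side"):
    c=optics.get_calibration(n); f=192/np.tan(np.radians(c["vfov"]/2))
    C[n]=(cv2.Rodrigues(c["rvec"])[0],np.array(c["tvec"]),np.array([[f,0,c["cx"]],[0,f,c["cy"]],[0,0,1]]))
def proj(n,P):
    R,t,K=C[n]; return cv2.projectPoints(np.float64(P).reshape(-1,3),cv2.Rodrigues(R)[0],t,K,None)[0].reshape(-1,2)
def ray(n,p):
    R,t,K=C[n]; o=-R.T@t; d=R.T@np.linalg.solve(K,[p[0],p[1],1.]); return o,d/np.linalg.norm(d)
def onz(n,p,z):
    o,d=ray(n,p); return o+d*(z-o[2])/d[2]
def tri(pt,ps):
    P=[C[n][2]@np.c_[C[n][0],C[n][1]] for n in("top","side")]
    X=cv2.triangulatePoints(P[0],P[1],np.float64(pt).reshape(2,1),np.float64(ps).reshape(2,1)); return (X[:3]/X[3]).ravel()
def blobs(im,lo,hi,amin=4):
    m=cv2.inRange(cv2.cvtColor(im,cv2.COLOR_BGR2HSV),lo,hi)
    _,_,s,c=cv2.connectedComponentsWithStats(m); return [(np.round(c[i],1).tolist(),s[i].tolist()) for i in range(1,len(c)) if s[i][4]>=amin]
E
python3 - <<'E'
from h import *
t=cv2.imread("pics/top0.png");s=cv2.imread("pics/side0.png")
def cr(im,x,y,w,h,k): return cv2.resize(im[y:y+h,x:x+w],None,fx=k,fy=k,interpolation=cv2.INTER_CUBIC)
a=np.hstack([cr(t,155,145,66,75,6)[:, :396],cr(t,230,145,66,75,6)]);b=np.hstack([cr(s,165,145,66,25,6)*0,cr(s,165,145,66,25,6)*0])
A=cr(t,155,145,140,110,5); cv2.imwrite("pics/t1.png",A)
B=cr(s,165,140,140,100,5); cv2.imwrite("pics/s1.png",B)
for n,im in(("top",t),("side",s)):
    print(n,"blue",blobs(im,(100,100,60),(130,255,255)));print("green",blobs(im,(50,80,30),(80,255,255),50)); print("orange",blobs(im,(3,150,120),(18,255,255),10))
    R,tt,K=C[n];print(-R.T@tt)
print(onz("top",(176,235),.074),onz("top",(268,168),.085),onz("top",(194,170),.003))
E
```

```text
top blue [([261.0, 165.6], [258, 162, 7, 8, 43]), ([276.9, 170.6], [274, 167, 7, 8, 45]), ([173.8, 234.1], [170, 230, 8, 8, 37]), ([347.8, 240.7], [345, 237, 8, 8, 36]), ([80.9, 360.0], [72, 346, 17, 31, 324]), ([41.0, 354.5], [40, 354, 3, 2, 4])]
green [([262.8, 188.7], [241, 152, 46, 70, 817])]
orange [([118.4, 202.1], [108, 192, 22, 21, 372])]
[0.30209865 0.02110472 1.26656059]
side blue [([2.0, 3.8], [0, 3, 5, 2, 5]), ([157.4, 45.2], [122, 30, 72, 33, 1058]), ([101.5, 96.0], [58, 72, 86, 48, 1949]), ([84.3, 126.3], [81, 123, 7, 8, 24]), ([44.0, 188.8], [0, 169, 71, 38, 846]), ([180.8, 170.4], [179, 168, 5, 5, 19]), ([270.4, 174.5], [269, 173, 4, 4, 11]), ([277.8, 184.5], [275, 181, 7, 8, 42]), ([328.3, 227.7], [315, 220, 28, 13, 30]), ([280.3, 263.3], [277, 260, 8, 7, 35])]
green [([261.0, 199.9], [233, 180, 62, 37, 756])]
orange [([175.2, 137.7], [168, 132, 16, 12, 151])]
[-0.0352913  -0.65894788  0.99703587]
[0.42564489 0.25971996 0.074     ] [0.63354221 0.00980959 0.085     ] [0.63721588 0.23782912 0.003     ]
```

View pics/t1.png

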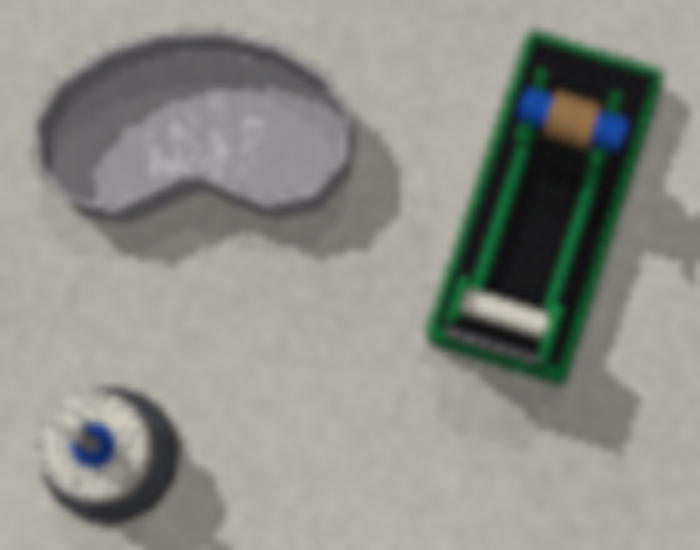

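View pics/s1.png

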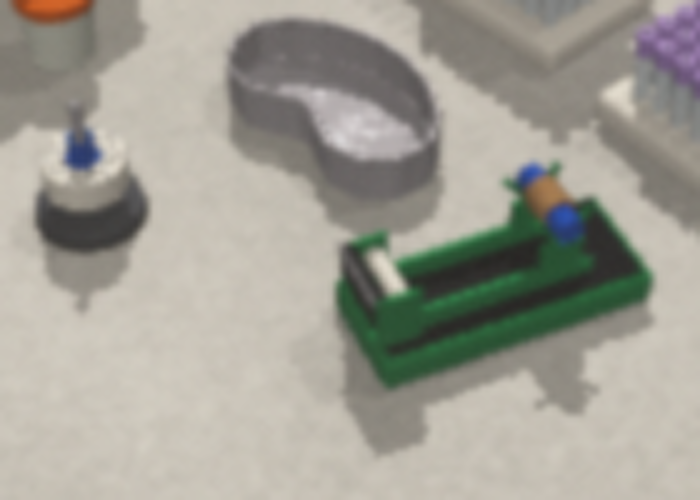

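Everything I need shows clearly. In the top view the core's blue ends are at (261,165.6) and (276.9,170.6), and the white hub's ring is at (174,234). The tool only yaws, so I plan to tip the roll 90° about the jaw axis against its own post tip.

```bash
cat >> h.py <<'E'
def yawj(q):
    from scipy.spatial.transform import Rotation as R
    y=R.from_quat(q).as_matrix()[:,1]; return np.degrees(np.arctan2(y[1],y[0]))
E
python3 - <<'E'
from h import *
t=cv2.imread("pics/top0.png");s=cv2.imread("pics/side0.png")
print("jaw yaw",yawj(ctrl.read_state()["tcp_rot"]))
a,b=onz("top",(261.0,165.6),.088),onz("top",(276.9,170.6),.088)
print("core ends",a,b,"mid",(a+b)/2,np.linalg.norm(a-b),"axis",np.degrees(np.arctan2(*(a-b)[1::-1])))
print("brown top",blobs(t[150:185,250:290],(8,60,60),(22,200,220),20),"side",blobs(s[165:195,262:288],(8,60,60),(22,200,220),15))
# green outline, base top z=.028
m=cv2.inRange(cv2.cvtColor(t,cv2.COLOR_BGR2HSV),(50,80,30),(80,255,255)); p=cv2.findNonZero(m); r=cv2.minAreaRect(p)
q=np.array([onz("top",x,.028) for x in cv2.boxPoints(r)]);print("base",q.round(4).tolist(),[np.linalg.norm(q[i]-q[i-1]).round(4) for i in range(4)])
# white roll: side and top hub
print("white hub tri",tri((173.8,234.1),(180.8,170.4)))
g=cv2.cvtColor(t,cv2.COLOR_BGR2HSV)
for nm,c in(("white",(174,235)),):
    x0,y0=c[0]-20,c[1]-20; h=g[y0:y0+44,x0:x0+44]; 
    m=cv2.inRange(h,(0,0,195),(180,60,255)); 
    k=cv2.morphologyEx(m,cv2.MORPH_CLOSE,np.ones((5,5)));cs,_=cv2.findContours(k,0,1);cc=max(cs,key=cv2.contourArea)
    (x,y),rr=cv2.minEnclosingCircle(cc); w=onz("top",(x+x0,y+y0),.0555); print("tape",x+x0,y+y0,rr,w, "r px exp",.031*C["top"][2][0,0]/(1.21))
    hub=onz("top",(173.8,234.1),.074);print("hub top",hub, "proj base",proj("top",[w[0],w[1],.0]))
    m=cv2.inRange(h,(0,0,0),(180,255,75));
    print("dark",[(np.array(c)+[x0,y0],s) for c,s in blobs(t[y0:y0+44,x0:x0+44],(0,0,0),(180,255,75),30)])
# dish points
for p in((194,152),(194,183),(163,172),(225,172)): print("dish rim",p,onz("top",p,.04))
E
```

```text
jaw yaw 73.3993381045065
core ends [0.63876457 0.03047689 0.088     ] [ 0.62636218 -0.01626752  0.088     ] mid [0.63256338 0.00710469 0.088     ] 0.048361760805563904 axis 75.14045265460778
brown top [([18.9, 18.2], [14, 13, 11, 11, 83])] side [([11.7, 13.4], [8, 10, 9, 8, 43])]
base [[0.4192, 0.746, 0.028], [0.8965, -0.469, 0.028], [0.6697, -0.5301, 0.028], [0.2234, 0.6472, 0.028]] [np.float64(0.2192), np.float64(1.3053), np.float64(0.235), np.float64(1.2591)]
white hub tri [0.42999917 0.26851157 0.0609016 ]
tape 178.5 228.0 3.201662063598633 [0.44811051 0.25818868 0.0555    ] r px exp 10.804980247949953
hub top [0.42783998 0.26618541 0.074     ] proj base [[181.88054476 230.40628781]]
dark [(array([182.8, 240.2]), [14, 10, 23, 25, 146])]
dish rim (194, 152) [0.68384936 0.23647221 0.04      ]
dish rim (194, 183) [0.58728981 0.22793734 0.04      ]
dish rim (163, 172) [0.61595846 0.32395452 0.04      ]
dish rim (225, 172) [0.62643612 0.13787904 0.04      ]
```

```bash
python3 -m inch '{"gripper":[0.093,0.093,0.093,0.093,0.093,0.093,0.093,0.093,0.093,0.093,0.093,0.093],"translation":[[0.0366,-0.0533,0.02],[0.0366,-0.0533,0.01],[0.0366,-0.0533,0],[0.0366,-0.0533,0],[0.0366,-0.0533,0],[0.0366,-0.0533,0],[0.0366,-0.0533,0],[0.0366,-0.0533,0],[0.0366,-0.0533,0],[0.0366,-0.0533,0],[0.0366,-0.0533,0],[0.0366,-0.0533,0]],"yaw":[-7.4,-7.4,-7.4,-7.4,-7.4,-7.4,-7.4,-7.4,-7.4,-7.4,-7.4,-7.4]}' 20
python3 - <<'E'
from h import *
t=cv2.imread("pics/top0.png")
s=ctrl.read_state();print(s["tcp_pos"],yawj(s["tcp_rot"]),s["grip_width"])
print(onz("top",(177.5,236.6),.012), onz("top",(268.9,168.2),.095),tri((268.9,168.2),(273.7,178.4)))
m=cv2.inRange(cv2.cvtColor(t,cv2.COLOR_BGR2HSV),(50,80,30),(80,255,255)); m[:,:235]=0;m[:,295:]=0
cs,_=cv2.findContours(m,0,1);r=cv2.minAreaRect(max(cs,key=cv2.contourArea));print(r)
q=np.array([onz("top",x,.028) for x in cv2.boxPoints(r)]);print("base",q.round(4).tolist())
for i in range(4): d=q[i]-q[i-1];print(np.linalg.norm(d),np.degrees(np.arctan2(d[1],d[0])))
E
```

```text
t: 1.6
tcp_pos: [0.6162, 0.0295, 0.2464]
tcp_rot: [-0.563, -0.427, 0.563, -0.427]
force: [0.3, 0.2, 0.1]
grip_width: 0.0936
[0.61622688 0.02950375 0.24643852] -15.660862084814228 0.09361368994844259
[0.42756737 0.2672081  0.012     ] [0.6302867  0.00728736 0.095     ] [0.63121653 0.00696869 0.09356992]
((263.6499938964844, 186.04998779296875), (29.09295082092285, 65.45914459228516), 18.434947967529297)
base [[0.5077, 0.0869, 0.028], [0.7042, 0.036, 0.028], [0.6795, -0.0498, 0.028], [0.4848, 0.0035, 0.028]]
0.086500110078208 74.60225284542456
0.20291655677524398 -14.521761223916053
0.08934533003950984 -106.00303922616189
0.20194915461579718 164.67658685238655
```

```bash
python3 -m inch '{"gripper":[0.093,0.093,0.093,0.093,0.093,0.093],"translation":[[0,0,0],[0,0,-0.04],[0,0,-0.05],[0,0,-0.05],[0,0,0],[0,0,0]],"yaw":[0,0,0,0,0,0]}' 20
```

```text
t: 2.35
tcp_pos: [0.6161, 0.0319, 0.109]
tcp_rot: [0.563, 0.428, -0.562, 0.429]
force: [0.2, 0.4, 0.2]
grip_width: 0.0929
```

```bash
python3 -m inch '{"gripper":[0.093,0.093,0.093,0.093,0.093,0.0,0.0,0.0,0.0],"translation":[[0.016,-0.025,0],[0,0,0],[0,0,-0.03],[0,0,-0.012],[0,0,0],[0,0,0],[0,0,0],[0,0,0],[0,0,0]],"yaw":[0.6,0,0,0,0,0,0,0,0]}' 20
```

```text
t: 3.48
tcp_pos: [0.6315, 0.0065, 0.0648]
tcp_rot: [0.56, 0.431, -0.56, 0.431]
force: [-0.3, -0.9, 1.2]
grip_width: 0.0578
```

```bash
python3 -m inch '{"gripper":[0.0,0.0,0.0,0.0,0.0],"translation":[[0,0,0],[0,0,0],[0,0,0],[0,0,0],[0,0,0]],"yaw":[0,0,0,0,0]}' 20
```

```text
t: 4.1
tcp_pos: [0.632, 0.0064, 0.0651]
tcp_rot: [0.561, 0.431, -0.56, 0.432]
force: [4.5, -1.6, -0.3]
grip_width: 0.0269
```

```bash
python3 -m inch '{"gripper":[0,0,0,0,0,0,0,0,0,0,0,0],"translation":[[0,0,0.02],[0,0,0.04],[0,0,0.04],[0,0.025,0],[0.001,0.025,0],[0.001,0.025,0],[0.001,0.025,0],[0.001,0.025,0],[0.001,0.025,0],[0.001,0.025,0],[0,0.025,0],[0,0.025,0]],"yaw":[0,0,0,10.5,10.5,10.5,10.5,10.5,10.5,10.5,10.5,10.5]}' 20
python3 - <<'E'
from h import *
for n in("top","side"):
    im=optics.get_image(n); cv2.imwrite(f"pics/{n}2.png",im)
a=cv2.imread("pics/top2.png")[130:240,140:290];b=cv2.imread("pics/side2.png")[110:220,165:315]
cv2.imwrite("pics/m2.png",np.hstack([cv2.resize(x,(400,293),interpolation=2) for x in(a,b)]))
s=ctrl.read_state();print(s["tcp_pos"],yawj(s["tcp_rot"]),s["grip_width"])
E
```

```text
t: 5.6
tcp_pos: [0.6372, 0.2323, 0.1658]
tcp_rot: [0.061, 0.704, -0.061, 0.704]
force: [0.1, -0.4, -0.2]
grip_width: 0.0264
[0.63707441 0.2333997  0.16559297] 80.02580527377098 0.026293074324535082
```

View pics/m2.png

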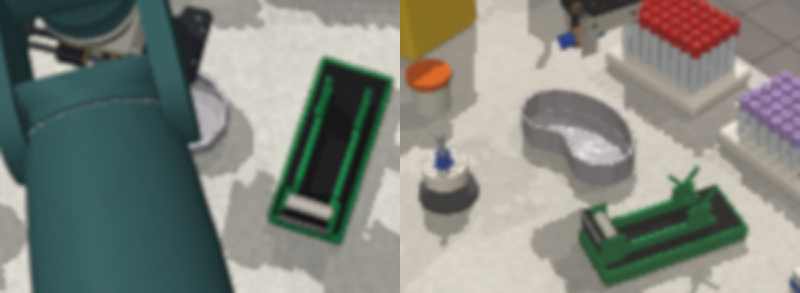

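```bash
python3 -m inch '{"gripper":[0,0,0,0,0,0,0.055,0.055,0.055],"translation":[[0,0,-0.04],[0,0,-0.04],[0,0,-0.04],[0,0,-0.02],[0,0,-0.012],[0,0,0],[0,0,0],[0,0,0],[0,0,0]],"yaw":[0,0,0,0,0,0,0,0,0]}' 20
```

```text
t: 6.82
tcp_pos: [0.6377, 0.2316, 0.0133]
tcp_rot: [0.064, 0.704, -0.063, 0.705]
force: [-0.2, -0.4, -0.5]
grip_width: 0.052
```

```bash
python3 -m inch '{"gripper":[0.055,0.055,0.093,0.093,0.093,0.093,0.093,0.093,0.093,0.093,0.093,0.093],"translation":[[0,0,0.05],[0,0,0.06],[0,0,0.05],[-0.024,0.004,0],[-0.024,0.004,0],[-0.024,0.004,0],[-0.024,0.004,0],[-0.024,0.004,0],[-0.024,0.004,0],[-0.024,0.004,0],[-0.021,0.004,0],[-0.021,0.003,0]],"yaw":[0,0,0,-10.5,-10.5,-10.5,-10.5,-10.5,-10.5,-10.5,-10.5,-10.5]}' 20
python3 - <<'E'
from h import *
for n in("top","side"):
    im=optics.get_image(n); cv2.imwrite(f"pics/{n}3.png",im)
b=cv2.imread("pics/side3.png")[110:220,130:280]
cv2.imwrite("pics/m3.png",cv2.resize(b,(600,440),interpolation=2))
s=ctrl.read_state();print(s["tcp_pos"],yawj(s["tcp_rot"]),s["grip_width"])
E
```

```text
t: 8.32
tcp_pos: [0.4267, 0.2666, 0.173]
tcp_rot: [0.562, 0.43, -0.561, 0.43]
force: [-0.5, -1.0, -0.1]
grip_width: 0.0931
[0.42635029 0.26678529 0.17322032] -14.946465838470166 0.09314259138547053
```

View pics/m3.png

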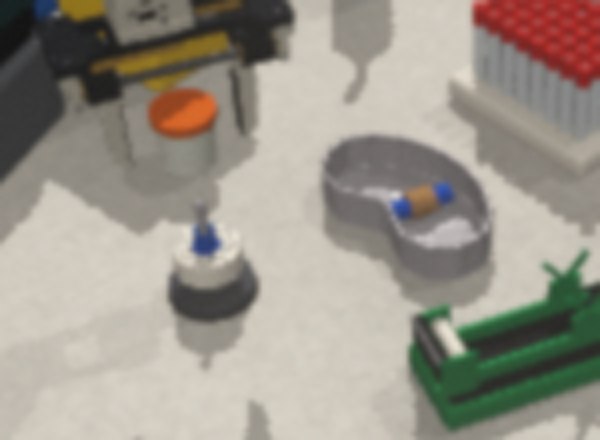

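The side view shows the core lying in the dish at crop (425,200), and the gripper is above the white roll. Now I descend and grip the tape.

```bash
python3 -m inch '{"gripper":[0.093,0.093,0.093,0.093,0.093,0.05,0.05,0.05,0.05,0.05,0.05],"translation":[[0.001,0,-0.05],[0,0,-0.05],[0,0,-0.03],[0,0,-0.01],[0,0,-0.004],[0,0,0],[0,0,0],[0,0,0],[0,0,0],[0,0,0],[0,0,0]],"yaw":[0,0,0,0,0,0,0,0,0,0,0]}' 8
```

```text
t: 9.8
tcp_pos: [0.4287, 0.2666, 0.0291]
tcp_rot: [0.56, 0.431, -0.56, 0.431]
force: [-0.6, 0.1, 6.1]
grip_width: 0.0618
```

```bash
python3 -m inch '{"gripper":[0.05,0.05,0.05,0.05,0.05,0.05],"translation":[[0,0,0.01],[0,0,0.02],[0,0,0.02],[0,0,0.02],[0,0,0.02],[0,0,0]],"yaw":[0,0,0,0,0,0]}' 8
python3 - <<'E'
from h import *
for n in("top","side"):
    im=optics.get_image(n); cv2.imwrite(f"pics/{n}4.png",im)
b=cv2.imread("pics/side4.png")[125:215,130:230]
cv2.imwrite("pics/m4.png",cv2.resize(b,(600,540),interpolation=2))
s=ctrl.read_state();print(s["tcp_pos"],s["force"],s["wrist_torque"],s["grip_width"])
E
```

```text
t: 10.55
tcp_pos: [0.4291, 0.2669, 0.1207]
tcp_rot: [0.561, 0.431, -0.559, 0.432]
force: [0.5, -0.1, -1.6]
grip_width: 0.0617
[0.42834935 0.26644457 0.11838013] [-0.03114008  0.02736192 -1.15946192] [-0.03055772  0.10704468  0.01525516] 0.061310330527899845
```

View pics/m4.png

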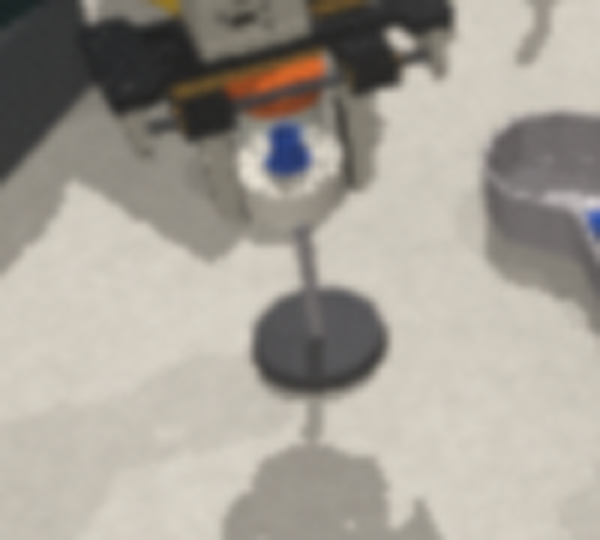

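The roll is lifted with the post tip just inside its bore and the axis still upright. I'll lift it clear and step 18 mm along the dispenser's +y. Then I'll lower the hub's end beside the post and use the post to push it over.

```bash
python3 -m inch '{"gripper":[0.05,0.05,0.05,0.05,0.05,0.05,0.05],"translation":[[0,0,0.007],[0,0,0.006],[0.0025,0.009,0],[0.0022,0.0084,0],[0,0,-0.01],[0,0,-0.009],[0,0,0]],"yaw":[0,0,0,0,0,0,0]}' 8
python3 - <<'E'
from h import *
s=ctrl.read_state();print(s["tcp_pos"],s["force"],s["wrist_torque"],s["grip_width"])
E
```

```text
t: 11.52
tcp_pos: [0.4326, 0.2835, 0.1113]
tcp_rot: [-0.56, -0.431, 0.561, -0.431]
force: [-0.6, -1.0, -1.1]
grip_width: 0.0617
[0.43263189 0.28349173 0.1113168 ] [-0.55596004 -1.01499486 -1.09965748] [-0.06195141  0.06084543 -0.0184534 ] 0.06170395859622972
```

```bash
python3 -m inch '{"gripper":[0.05,0.05,0.05,0.05,0.05,0.05],"translation":[[-0.0006,-0.0024,0.0007],[-0.0018,-0.0068,0.0027],[-0.0021,-0.0077,0.001],[-0.0021,-0.0077,-0.001],[0,0,0],[0,0,0]],"yaw":[0,0,0,0,0,0]}' 8
python3 - <<'E'
from h import *
for n in("top","side"):
    im=optics.get_image(n); cv2.imwrite(f"pics/{n}5.png",im)
b=cv2.imread("pics/side5.png")[125:215,130:230]
cv2.imwrite("pics/m5.png",cv2.resize(b,(600,540),interpolation=2))
s=ctrl.read_state();print(s["tcp_pos"],s["force"],s["wrist_torque"],s["grip_width"])
E
```

```text
t: 12.28
tcp_pos: [0.4266, 0.2591, 0.116]
tcp_rot: [-0.56, -0.431, 0.56, -0.431]
force: [-0.4, -0.1, -0.7]
grip_width: 0.0603
[0.42652775 0.25927418 0.11593454] [ 0.15671196  0.88193396 -0.51466651] [-0.06186155  0.12119773  0.01254701] 0.060322661835023064
```

View pics/m5.png

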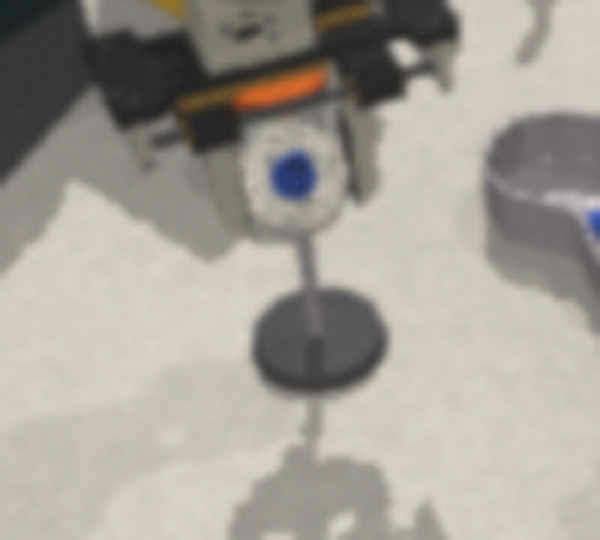

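The roll has turned roughly 45°, and the camera now looks almost along the hub (blue disc at crop (295,175)). I'll continue along the arc.

```bash
python3 -m inch '{"gripper":[0.05,0.05,0.05,0.05,0.05,0.05,0.05,0.05],"translation":[[-0.0021,-0.0077,-0.0038],[-0.0016,-0.0058,-0.0044],[-0.001,-0.0039,-0.0043],[-0.0008,-0.0029,-0.003],[0,0,-0.0015],[0,0,-0.001],[0,0,0],[0,0,0]],"yaw":[0,0,0,0,0,0,0,0]}' 8
python3 - <<'E'
from h import *
for n in("top","side"):
    im=optics.get_image(n); cv2.imwrite(f"pics/{n}6.png",im)
b=cv2.imread("pics/side6.png")[125:215,130:230]
cv2.imwrite("pics/m6.png",cv2.resize(b,(600,540),interpolation=2))
s=ctrl.read_state();print(s["tcp_pos"],s["force"],s["wrist_torque"],s["grip_width"])
E
```

```text
t: 13.38
tcp_pos: [0.4211, 0.239, 0.0981]
tcp_rot: [0.56, 0.431, -0.56, 0.431]
force: [-0.7, -1.0, 1.3]
grip_width: 0.0603
[0.42107856 0.23902184 0.09809041] [-0.25189647 -1.67396062  0.97954011] [-0.1141761   0.09856521 -0.03082088] 0.06017975020988844
```

View pics/m6.png

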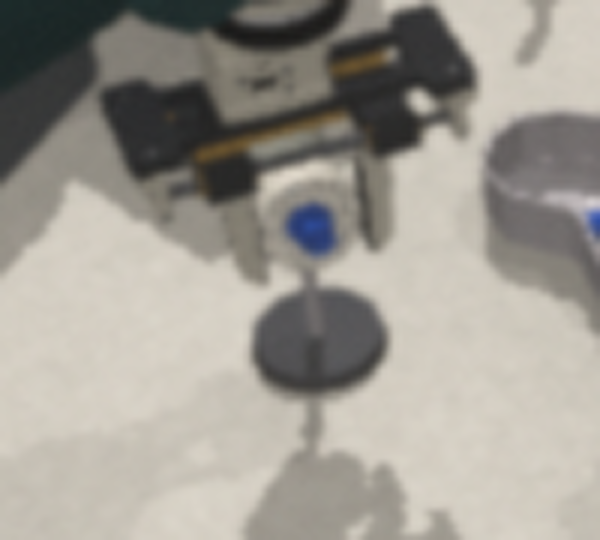

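Run:
```python
from h import *
s=cv2.imread("pics/side6.png")
print([ (np.array(c)+[165,140],k) for c,k in blobs(s[140:175,165:200],(100,100,60),(130,255,255))])
Q=np.array([.4211,.239,.117]);e=np.array([.2588,.9659,0])
for th in(60,70,80,90,100):
    d=e*np.sin(np.radians(th))+np.array([0,0,-1])*np.cos(np.radians(th))
    P=Q+.005*d; print(th,proj("side",[P-.031*d,P-.022*d,P-.0125*d]).round(1).tolist())
```

```text
[(array([181.4, 162.7]), [13, 19, 7, 8, 40])]
60 [[182.7, 165.1], [182.1, 164.7], [181.5, 164.3]]
70 [[183.0, 166.4], [182.3, 165.6], [181.6, 164.6]]
80 [[183.3, 167.6], [182.5, 166.3], [181.7, 165.0]]
90 [[183.5, 168.7], [182.6, 167.0], [181.8, 165.3]]
100 [[183.6, 169.6], [182.7, 167.6], [181.8, 165.6]]
```

```bash
python3 -m inch '{"gripper":[0.05,0.05,0.05,0.05,0.05,0.05,0.05,0.05,0.05,0.05,0.05,0.05],"translation":[[0,0,0.01],[0,0,0.02],[0,0,0.025],[0.011,-0.012,0.015],[0.022,-0.025,0],[0.027,-0.03,0],[0.03,-0.034,0],[0.03,-0.034,0],[0.03,-0.034,0],[0.03,-0.034,0],[0.02,-0.022,0],[0.0105,-0.0115,0]],"yaw":[0,0,0,0,0,0,0,0,0,0,0,0]}' 8
python3 -m inch '{"gripper":[0.05,0.05],"translation":[[0,0,0],[0,0,-0.01]],"yaw":[0,0]}' 8
python3 - <<'E'
from h import *
for n in("top","side"):
    im=optics.get_image(n); cv2.imwrite(f"pics/{n}7.png",im)
b=cv2.imread("pics/side7.png")[125:225,220:320]
cv2.imwrite("pics/m7.png",cv2.resize(b,(600,600),interpolation=2))
s=ctrl.read_state();print(s["tcp_pos"],yawj(s["tcp_rot"]),s["force"],s["wrist_torque"],s["grip_width"])
E
```

```text
t: 14.98
tcp_pos: [0.6324, 0.0005, 0.1681]
tcp_rot: [-0.56, -0.431, 0.561, -0.431]
force: [1.0, -0.1, -1.4]
grip_width: 0.0604
t: 15.22
tcp_pos: [0.6314, 0.0031, 0.1586]
tcp_rot: [0.561, 0.431, -0.56, 0.432]
force: [-0.1, 0.8, -2.1]
grip_width: 0.0601
[0.63058288 0.00328456 0.15669614] -14.748953901290525 [ 0.27960703  0.22546266 -0.70780717] [-0.10419821  0.11470684  0.02602147] 0.0597558312032963
```

View pics/m7.png

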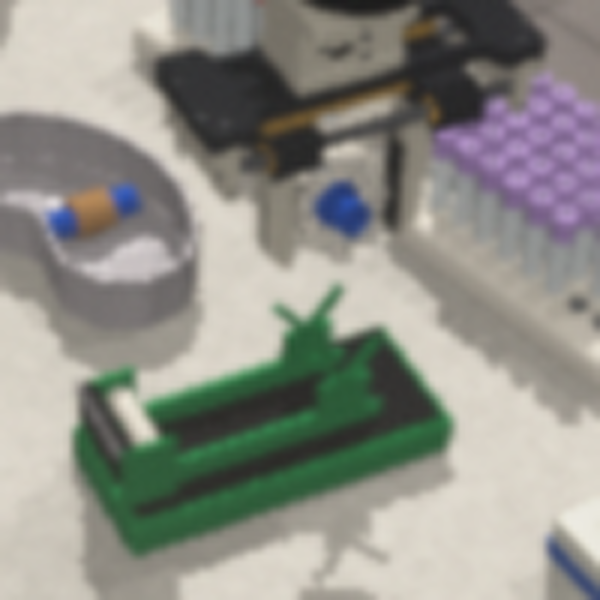

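Run:
```python
from h import *
s=cv2.imread("pics/side7.png")
print([(np.array(c)+[262,145],np.array(k)+[262,145,0,0,0]) for c,k in blobs(s[145:175,262:292],(100,100,50),(130,255,255),10)])
h=s[145:175,262:292];m=cv2.inRange(cv2.cvtColor(h,cv2.COLOR_BGR2HSV),(100,100,50),(130,255,255))
M=cv2.moments(m,True);print("obs orient",np.degrees(.5*np.arctan2(2*M["mu11"],M["mu20"]-M["mu02"])),"area",M["m00"],cv2.minAreaRect(cv2.findNonZero(m)))
Q=np.array([.6306,.0033,.1757]);e=np.array([.2588,.9659,0]);xd=np.array([.9659,-.2588,0])
a=np.linspace(0,2*np.pi,24)[:,None]
for th in(60,70,80,90,100,110):
    d=e*np.sin(np.radians(th))+np.array([0,0,-1])*np.cos(np.radians(th)); v=np.cross(d,xd)
    P=Q+.005*d; pts=np.vstack([P-k*d+.01*(np.cos(a)*xd+np.sin(a)*v) for k in(.0125,.031)])
    H=cv2.convexHull(proj("side",pts).astype(np.float32)); M=cv2.moments(H)
    print(th,"c",M["m10"]/M["m00"],M["m01"]/M["m00"],"or",np.degrees(.5*np.arctan2(2*M["mu11"],M["mu20"]-M["mu02"])),"area",M["m00"],cv2.boundingRect(H))
```

```text
[(array([276.7, 159.5]), array([273, 156,   8,   8,  48]))]
obs orient 44.79340822248622 area 48.0 ((14.5, 14.5), (7.0, 7.0), 90.0)
60 c 277.75803255795665 161.2787844536797 or 18.44744519844847 area 45.61075683822855 (273, 157, 9, 8)
70 c 277.8855288900447 162.1519918884509 or 34.21683954413138 area 47.40209658141248 (273, 158, 10, 9)
80 c 277.93778351234516 162.97136704196393 or 44.98859281869999 area 48.67983514093794 (273, 158, 10, 10)
90 c 277.91850023069037 163.70525623638534 or 52.71424680360366 area 49.072503621922806 (273, 159, 10, 10)
100 c 277.81672496587674 164.34438482930585 or 58.703875190519796 area 48.31665184139274 (273, 160, 9, 9)
110 c 277.6451436219855 164.86226025362606 or 63.70730865707762 area 46.26588815962896 (273, 160, 9, 10)
```

Run:
```python
from h import *
T=np.array([.6306,.0033,.1567]);e=np.array([.2588,.9659,0]);xd=np.array([.9659,-.2588,0]);z=np.array([0,0,1.])
f=lambda p:((proj("side",p)-[220,125])*6).round(0).tolist()
print("TCP",f(T),"tips -x,+x",f([T-.031*xd,T+.031*xd,T-.04*xd,T+.04*xd]))
for up in(0,.008):
  P=T+.019*z+.005*e+up*z; fc=P-.0125*e
  print(up,"tape bottom front/back",f([fc-.031*z,P+.0125*e-.031*z]),"left/right front",f([fc-.031*xd,fc+.031*xd]),"end c",f(P-.031*e))
b=cv2.imread("pics/side7.png")[143:175,258:294]
cv2.imwrite("pics/m8.png",cv2.resize(b,(720,640),interpolation=cv2.INTER_CUBIC))
```

```text
TCP [[331.0, 240.0]] tips -x,+x [[279.0, 256.0], [382.0, 224.0], [264.0, 261.0], [397.0, 219.0]]
0 tape bottom front/back [[336.0, 265.0], [315.0, 237.0]] left/right front [[287.0, 238.0], [391.0, 206.0]] end c [[356.0, 243.0]]
0.008 tape bottom front/back [[337.0, 254.0], [315.0, 225.0]] left/right front [[287.0, 226.0], [392.0, 194.0]] end c [[357.0, 232.0]]
```

View pics/m8.png

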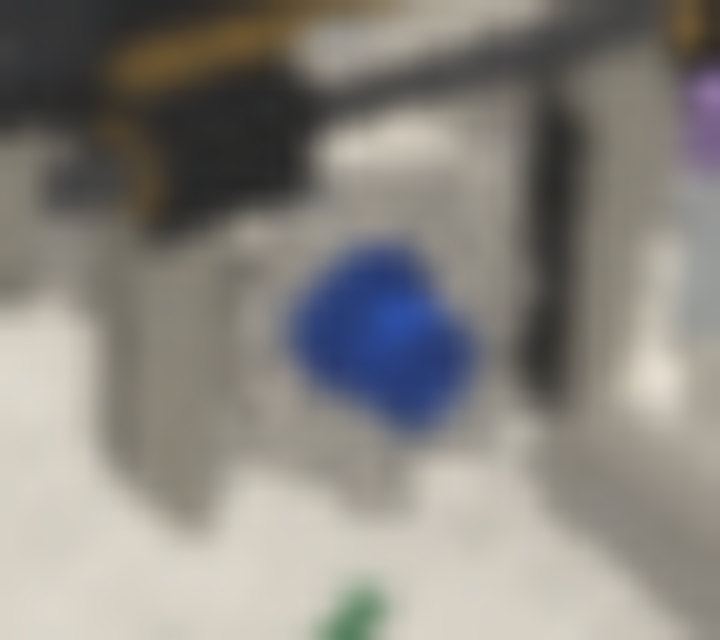

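Run:
```python
from h import *
from scipy.optimize import least_squares
T=np.array([.6306,.0033,.1567]);e=np.array([.2588,.9659,0]);xd=np.array([.9659,-.2588,0]);z=np.array([0,0,1.])
a=np.linspace(0,2*np.pi,73)[:,None]
def feat(sh,up,phi):
    ax=-e*np.cos(phi)+z*np.sin(phi); v=np.cross(ax,xd); P=T+.019*z+e*sh+z*up
    circ=lambda k,r:proj("side",P+k*ax+r*(np.cos(a)*xd+np.sin(a)*v))
    end=proj("side",P+.031*ax)[0]
    hub=cv2.convexHull(np.vstack([circ(.0125,.01),circ(.031,.01)]).astype(np.float32)); M=cv2.moments(hub)
    tp=np.vstack([circ(.0125,.031),circ(-.0125,.031)])
    return end,np.array([M["m10"],M["m01"]])/M["m00"],np.degrees(.5*np.arctan2(2*M["mu11"],M["mu20"]-M["mu02"])),tp[:,1].max(),hub
for ph in(-5,0,5,10,15,20,25):
  for up in(0,.006):
    E,c,o,b,h=feat(.005,up,np.radians(ph)); print(ph,up,"end",E.round(1),"cen",c.round(1),"or",round(o),"tape low",round(b,1),"c-low",round(b-c[1],1))
s=cv2.imread("pics/side7.png");print("obs cen (276.7,159.5)"); 
print(cv2.cvtColor(s,cv2.COLOR_BGR2GRAY)[160:173,268:284])
```

```text
-5 0 end [279.2 166.1] cen [277.9 164.1] or 56 tape low 169.4 c-low 5.2
-5 0.006 end [279.3 164.7] cen [278.  162.7] or 56 tape low 168.0 c-low 5.3
0 0 end [279.3 165.5] cen [277.9 163.7] or 53 tape low 169.7 c-low 6.0
0 0.006 end [279.4 164.1] cen [278.  162.3] or 53 tape low 168.3 c-low 6.0
5 0 end [279.3 164.8] cen [277.9 163.2] or 49 tape low 169.9 c-low 6.6
5 0.006 end [279.4 163.4] cen [278.1 161.8] or 49 tape low 168.5 c-low 6.7
10 0 end [279.3 164.1] cen [277.9 162.7] or 45 tape low 170.0 c-low 7.3
10 0.006 end [279.4 162.7] cen [278.1 161.3] or 45 tape low 168.6 c-low 7.3
15 0 end [279.3 163.4] cen [277.9 162.2] or 40 tape low 170.1 c-low 7.8
15 0.006 end [279.4 161.9] cen [278.  160.8] or 40 tape low 168.7 c-low 7.9
20 0 end [279.2 162.6] cen [277.9 161.7] or 34 tape low 170.1 c-low 8.4
20 0.006 end [279.3 161.2] cen [278.  160.2] or 34 tape low 168.7 c-low 8.4
25 0 end [279.1 161.8] cen [277.8 161.1] or 27 tape low 170.0 c-low 8.9
25 0.006 end [279.2 160.3] cen [277.9 159.7] or 27 tape low 168.6 c-low 8.9
obs cen (276.7,159.5)
[[128 127 136 132 107  73  61  63  67  68  65  62  66  89 114 100]
 [128 127 136 138 130  93  68  66  64  63  62  61  68  94 120 108]
 [130 129 143 151 146 118  99  84  75  65  62  68  84 113 136 129]
 [134 136 136 151 151 138 132 120 105  80  71  84 110 131 146 149]
 [136 143 143 151 150 148 146 143 136 114 100 111 133 144 156 174]
 [135 145 150 152 153 149 147 145 145 135 136 148 160 162 167 176]
 [141 162 176 173 165 154 146 147 150 142 162 188 197 194 188 183]
 [148 178 199 200 192 183 171 154 153 152 170 197 204 202 195 191]
 [160 194 208 207 205 204 194 174 166 167 177 198 198 197 195 195]
 [179 203 209 208 207 207 205 199 194 194 197 201 198 194 194 197]
 [203 211 211 208 208 208 208 206 204 204 204 203 203 198 200 203]
 [213 214 213 209 208 208 205 199 196 201 204 206 207 206 206 205]
 [213 214 212 209 209 207 197 174 164 190 203 209 209 208 208 206]]
```

The tape's lower edge is at about row 168 and the hub's blob is at (276.7,159.5). The roll therefore sits roughly 8 mm high in the pads and is still tilted 10–20°, too much for the forks. Its 25 mm rim will stand level by itself, so I'll set it on free bench, let it rock flat between the fingers, and regrip it at its centre.

```bash
python3 -m inch '{"gripper":[0.05,0.05,0.05,0.05,0.05,0.05,0.05,0.05,0.05,0.05],"translation":[[-0.015,-0.008,0],[-0.03,-0.016,0],[-0.035,-0.018,0],[-0.035,-0.018,0],[-0.03,-0.015,0],[-0.015,-0.008,0],[0,0,-0.04],[0,0,-0.04],[0,0,-0.03],[0,0,0]],"yaw":[0,0,0,0,0,0,0,0,0,0]}' 8
python3 - <<'E'
from h import *
for n in("top","side"):
    im=optics.get_image(n); cv2.imwrite(f"pics/{n}9.png",im)
s=ctrl.read_state();T=s["tcp_pos"];print(T,yawj(s["tcp_rot"]),s["force"],s["grip_width"])
p=proj("side",T)[0];print(p);x,y=p.astype(int);b=cv2.imread("pics/side9.png")[y-35:y+25,x-40:x+40]
cv2.imwrite("pics/m9.png",cv2.resize(b,(800,600),interpolation=2))
E
```

```text
t: 16.58
tcp_pos: [0.4703, -0.0802, 0.0464]
tcp_rot: [-0.559, -0.432, 0.561, -0.431]
force: [0.1, 0.6, -1.6]
grip_width: 0.0602
[ 0.47198326 -0.08049187  0.04923711] -14.79051941353912 [-1.29096425  0.30029702 -1.03384275] 0.05991662124214405
[253.73480204 226.41318652]
```

View pics/m9.png

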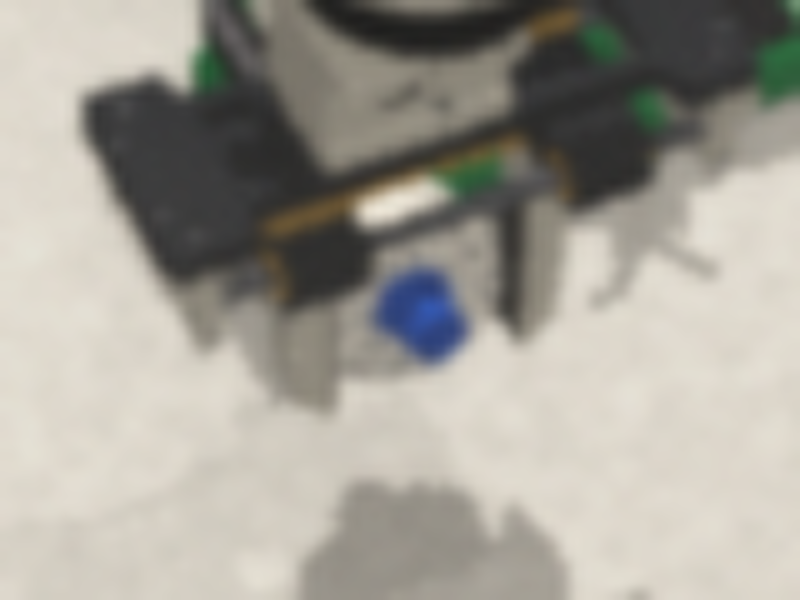

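The picture shows the roll upright in the pads. Its lower edge (390,375) is about level with the fingertips, so it does sit about 8 mm high. I've now used all 12 views, so from here I rely on numbers. Next I lower it and let go just above the bench.

```bash
python3 -m inch '{"gripper":[0.05,0.05,0.05,0.05,0.05,0.05],"translation":[[0,0,-0.015],[0,0,-0.012],[0,0,-0.006],[0,0,-0.003],[0,0,0],[0,0,0]],"yaw":[0,0,0,0,0,0]}' 8
python3 -c "
from h import *
s=ctrl.read_state();print(s['tcp_pos'],s['force'],s['wrist_torque'],s['grip_width'])"
```

```text
t: 17.42
tcp_pos: [0.4717, -0.0806, 0.0124]
tcp_rot: [0.56, 0.431, -0.56, 0.432]
force: [0.8, 0.5, -1.7]
grip_width: 0.06
[ 0.47174552 -0.08055603  0.01239887] [ 0.77605378  0.51285423 -1.67589471] [-0.09014484  0.03254881  0.0236938 ] 0.05995289700883613
```

```bash
python3 -m inch '{"gripper":[0.05,0.05,0.05,0.05],"translation":[[0,0,-0.0015],[0,0,-0.0015],[0,0,-0.0015],[0,0,0]],"yaw":[0,0,0,0]}' 8
python3 -c "
from h import *
s=ctrl.read_state();print(s['tcp_pos'],s['force'],s['wrist_torque'],s['grip_width'])"
```

```text
t: 17.92
tcp_pos: [0.4721, -0.081, 0.0085]
tcp_rot: [0.56, 0.431, -0.56, 0.432]
force: [-2.6, -3.3, 8.6]
grip_width: 0.0604
[ 0.47207016 -0.08100424  0.00849441] [-2.55492416 -3.31953071  8.59891851] [-0.58562205  0.55634564  0.02665329] 0.060416924543119165
```

```bash
python3 -m inch '{"gripper":[0.07,0.07,0.07,0.07,0.07,0.07],"translation":[[0,0,0],[0,0,0],[0,0,0],[0,0,0.003],[0,0,0],[0,0,0]],"yaw":[0,0,0,0,0,0]}' 8
python3 - <<'E'
from h import *
for n in("top","side"):
    im=optics.get_image(n); cv2.imwrite(f"pics/{n}10.png",im)
s=ctrl.read_state();T=s["tcp_pos"];print(T,s['force'],s["grip_width"])
im=cv2.imread("pics/side10.png");h=im[200:245,235:275];m=cv2.inRange(cv2.cvtColor(h,cv2.COLOR_BGR2HSV),(100,100,50),(130,255,255))
M=cv2.moments(m,True);print("blue c",M["m10"]/M["m00"]+235,M["m01"]/M["m00"]+200,"or",np.degrees(.5*np.arctan2(2*M["mu11"],M["mu20"]-M["mu02"])),"area",M["m00"],cv2.boundingRect(cv2.findNonZero(m)))
e=np.array([.2588,.9659,0]);xd=np.array([.9659,-.2588,0]);z=np.array([0,0,1.]);a=np.linspace(0,2*np.pi,73)[:,None]
for ph in(-15,-10,-5,0,5,10,15):
    ph=np.radians(ph);ax=-e*np.cos(ph)+z*np.sin(ph); v=np.cross(ax,xd)
    P=np.array([T[0],T[1],0])+.005*e+z*(.031*np.cos(ph)+.0125*abs(np.sin(ph)))
    H=cv2.convexHull(np.vstack([proj("side",P+k*ax+.01*(np.cos(a)*xd+np.sin(a)*v)) for k in(.0125,.031)]).astype(np.float32));M=cv2.moments(H)
    print(round(np.degrees(ph)),"c",M["m10"]/M["m00"],M["m01"]/M["m00"],"or",np.degrees(.5*np.arctan2(2*M["mu11"],M["mu20"]-M["mu02"])),M["m00"],cv2.boundingRect(H))
for d in(0,.005,.01): print("e shift",d,proj("side",P+d*e))
E
```

```text
t: 18.68
tcp_pos: [0.4716, -0.0805, 0.0107]
tcp_rot: [0.56, 0.431, -0.56, 0.432]
force: [0.2, 0.3, 1.1]
grip_width: 0.0701
[ 0.47155848 -0.08053713  0.01056427] [ 0.3272092   0.06911183 -0.90751357] 0.0701744955523333
blue c 256.5 231.52380952380952 or 55.7787937363152 area 42.0 (18, 28, 8, 8)
-15 c 255.7193879512276 234.51614172492043 or 64.91219060855232 46.64684390707407 (251, 230, 9, 9)
-10 c 255.78602334067537 234.34204756846464 or 63.240180412877905 48.101875039050356 (251, 230, 9, 9)
-5 c 255.82889110603054 234.17395428801302 or 61.48130827864622 49.205516436952166 (251, 229, 10, 10)
0 c 255.8473855376072 234.01331436810716 or 59.577531546833804 49.950757569400594 (251, 229, 10, 10)
5 c 255.85483805505064 233.42736324190287 or 57.42951494429595 50.444735755678266 (251, 229, 10, 9)
10 c 255.83866834965747 232.8523168786457 or 54.99169981264492 50.55796836735681 (251, 228, 10, 10)
15 c 255.79884608767335 232.2928896521208 or 52.16022196543384 50.332282893243246 (251, 227, 9, 10)
e shift 0 [[252.88904294 228.590063  ]]
e shift 0.005 [[252.21544984 227.45928259]]
e shift 0.01 [[251.54528671 226.33426019]]
```

```bash
python3 -m inch '{"gripper":[0.05,0.05,0.05,0.05,0.075,0.075,0.075,0.075,0.075],"translation":[[0,0,0.0015],[0,0,0],[0,0,0],[0,0,0],[0,0,0],[0,0,0],[0,0,0],[0,0,0.025],[0,0,0.045]],"yaw":[0,0,0,0,0,0,0,0,0]}' 5
python3 -m inch '{"gripper":[0.093,0.093,0.093,0.093,0.093,0.093,0.093,0.093,0.093,0.093],"translation":[[0,0,0.02],[0,0,0],[0.001,0.0035,0],[0.0008,0.0033,0],[0,0,0],[0,0,0],[0,0,0],[0,0,0],[0,0,0],[0,0,0]],"yaw":[0,10,10,10,10,10,10,10,10,10]}' 5
python3 - <<'E'
from h import *
for n in("top","side"):
    im=optics.get_image(n); cv2.imwrite(f"pics/{n}11.png",im)
s=ctrl.read_state();T=s["tcp_pos"];print(T,yawj(s["tcp_rot"]),s['force'],s["grip_width"])
im=cv2.imread("pics/side11.png");print([ (np.add(c,[230,195]).tolist(),k) for c,k in blobs(im[195:250,230:280],(95,80,40),(130,255,255))])
im=cv2.imread("pics/side0.png");e=np.array([.2588,.9659,0]);P=np.array([.632,.007,.085])
print("core near end",proj("side",[P-.025*e,P-.031*e]),"obs 277.8,184.5; far",proj("side",[P+.031*e]),"obs 270.4,174.5")
P=np.array([.472,-.079,.031]);print("roll end",proj("side",[P-.022*e,P-.031*e]))
E
```

```text
t: 19.9
tcp_pos: [0.4706, -0.0803, 0.0815]
tcp_rot: [-0.56, -0.432, 0.561, -0.431]
force: [1.0, 0.5, 0.6]
grip_width: 0.075
t: 21.15
tcp_pos: [0.4731, -0.0737, 0.1014]
tcp_rot: [0.089, 0.702, -0.089, 0.701]
force: [-1.1, -0.4, 0.9]
grip_width: 0.0928
[ 0.47314421 -0.07367977  0.10144813] 75.3429494696382 [-0.20110965  0.06025644 -0.46267565] 0.09318449585529832
[([258.2, 231.0], [25, 32, 7, 9, 47])]
core near end [[277.00354211 184.99977692]
 [277.84800226 186.17089082]] obs 277.8,184.5; far [[269.35369068 174.39081289]] obs 270.4,174.5
roll end [[256.35968064 234.85523895]
 [257.61167844 236.95905953]]
```

```bash
python3 -m inch '{"gripper":[0.093,0.093,0.093,0.093,0.093,0.093],"translation":[[0,0.02,0.05],[0,0.05,0.02],[0,0.055,0],[0,0.055,0],[0,0.055,0],[0,0.03,0]],"yaw":[0,0,0,0,0,0]}' 5
python3 - <<'E'
from h import *
for n in("top","side"):
    im=optics.get_image(n); cv2.imwrite(f"pics/{n}12.png",im)
s=ctrl.read_state();T=s["tcp_pos"];print(T,s["grip_width"])
P=np.array([.472,-.079,.031]);e=np.array([.2588,.9659,0])
for n in("top","side"):
    im=cv2.imread(f"pics/{n}12.png");x,y=proj(n,P)[0].astype(int);print(n,x,y)
    for lo,hi in(((100,100,50),(130,255,255)),((95,70,35),(130,255,255))):
        print([(np.add(c,[x-30,y-30]).round(1).tolist(),np.add(k,[x-30,y-30,0,0,0]).tolist()) for c,k in blobs(im[y-30:y+30,x-30:x+30],lo,hi)])
print(proj("top",[P+.022*e,P-.022*e]),proj("side",[P+.022*e,P-.022*e]))
g=cv2.imread("pics/top12.png");x,y=proj("top",P)[0].astype(int);h=cv2.cvtColor(g,cv2.COLOR_BGR2HSV)[y-18:y+18,x-18:x+18]
for r in h[::2]: print(" ".join(f"{'B' if 95<p[0]<135 and p[1]>80 else ' '}{p[2]:3d}" for p in r[::2]))
E
```

```text
t: 22.0
tcp_pos: [0.4729, 0.1936, 0.1716]
tcp_rot: [0.092, 0.701, -0.092, 0.701]
force: [0.1, -0.9, 0.0]
grip_width: 0.0933
[0.47291433 0.19366953 0.17147033] 0.09263874403582546
top 294 227
[([286.0, 221.0], [283, 218, 7, 7, 29]), ([300.5, 225.7], [298, 223, 6, 6, 26])]
[([285.9, 220.9], [283, 218, 7, 7, 37]), ([300.4, 225.8], [298, 223, 6, 7, 31])]
side 253 229
[([258.3, 231.0], [255, 227, 7, 9, 40])]
[([258.2, 231.0], [254, 227, 9, 9, 52])]
[[287.74835299 225.07677484]
 [302.01873957 229.71700264]] [[250.40306377 224.84591367]
 [256.35968064 234.85523895]]
 145  153  198  199  199  199  199  203  197  200  196  197  200  201  204  202  199  199
 144  171  198  199  204  200  199  201  196  194  198  200  198  200  199  203  198  194
 142  183  198  202  205  200  197  199  189  184  189  195  196  200  201  202  197  200
 158  202  200  200  199  201  199  191  194  205  195  184  184  195  197  197  197  202
 180  202  198  202  180  175  191  172  221  221  216  207  190  193  193  195  197  200
 162  195  198  194 B184 B174 B170  179  227  226  224  218  189  190  194  199  201
[... 385 characters left out ...]
  183  167  171  182  192  200  162  120  119  126  145  149  146  175
 142  147  151  187  186  163  144  156  169  174  137  135  134  142  150  151  146  155
 141  147  174  195  193  182  164  131  138  145  131  132  135  148  147  146  146  151
 183  165  189  197  196  186  182  145  129  131  136  134  132  145  143  147  143  146
 194  191  195  199  200  186  184  172  135  136  147  145  140  148  145  146  147  154
 199  193  196  201  200  185  187  190  173  148  146  148  148  151  146  144  148  173
 198  197  197  200  199  194  189  186  188  186  178  157  149  150  148  148  173  197
 194  192  193  194  197  198  196  193  200  201  199  196  186  185  179  183  200  199
```

Run:
```python
from h import *
a,b=onz("top",(285.95,220.95),.037),onz("top",(300.45,225.75),.037);d=a-b
print(a,b,(a+b)/2,np.linalg.norm(d),np.degrees(np.arctan2(d[1],d[0])))
m=(a+b)/2;m[2]=.031;e=d/np.linalg.norm(d);print("side pred near",proj("side",[m-.022*e,m-.031*e]),"obs 258.3,231"); print("tri near end",tri((300.45,225.75),(258.3,231.0)))
```

```text
[ 0.48875391 -0.05158435  0.037     ] [ 0.4769375 -0.0946679  0.037    ] [ 0.4828457  -0.07312613  0.037     ] 0.04467458984783449 74.66278790896648
side pred near [[257.74009681 231.96647362]
 [258.97503127 234.04878879]] obs 258.3,231
tri near end [ 0.4776406  -0.09508971  0.0358161 ]
```

Both views agree: the roll stands level on its rim, centred at (0.483, -0.073), with its axis at 74.7°, parallel to the forks' line. I'll regrip it by its hub ends.

```bash
python3 -m inch '{"gripper":[0.093,0.093,0.093,0.093,0.093,0.093,0.093,0.093,0.093,0.093],"translation":[[0.001,-0.03,0],[0.0015,-0.05,0],[0.0015,-0.055,0],[0.002,-0.055,0],[0.002,-0.05,-0.03],[0.002,-0.0267,-0.04],[0,0,-0.02],[0,0,0],[0,0,0],[0,0,0]],"yaw":[0,0,0,0,0,0,0,0,0,-0.5]}' 5
```

```text
t: 23.35
tcp_pos: [0.484, -0.0749, 0.0834]
tcp_rot: [0.094, 0.7, -0.094, 0.701]
force: [-0.8, -0.0, 0.5]
grip_width: 0.0931
```

```bash
python3 -m inch '{"gripper":[0.093,0.093,0.093,0.093,0.05,0.05,0.05,0.05,0.05,0.05,0.05],"translation":[[-0.001,0.0015,-0.03],[0,0,-0.025],[0,0,-0.016],[0,0,0],[0,0,0],[0,0,0],[0,0,0],[0,0,0],[0,0,0],[0,0,0],[0,0,0]],"yaw":[0,0,0,0,0,0,0,0,0,0,0]}' 12
```

```text
t: 24.72
tcp_pos: [0.4826, -0.074, 0.0114]
tcp_rot: [0.094, 0.701, -0.094, 0.701]
force: [-1.4, -0.1, 5.7]
grip_width: 0.062
```

```bash
python3 -m inch '{"gripper":[0.05,0.05,0.05,0.05,0.05,0.05,0.05,0.05,0.05,0.05,0.05],"translation":[[0,0,0.015],[0,0,0.035],[0,0,0.045],[0,0,0.035],[0.0154,0.0085,0.01],[0.03,0.016,0],[0.035,0.019,0],[0.035,0.019,0],[0.025,0.0135,0],[0.01,0.0055,0],[0,0,0]],"yaw":[0,0,0,0,0,0,0,0,0,0,0]}' 12
python3 - <<'E'
from h import *
for n in("top","side"):
    im=optics.get_image(n); cv2.imwrite(f"pics/{n}13.png",im)
s=ctrl.read_state();T=s["tcp_pos"];print(T,yawj(s["tcp_rot"]),s["force"],s["grip_width"])
P=T+[0,0,.019];e=np.array([.2588,.9659,0])
im=cv2.imread("pics/side13.png");x,y=proj("side",P)[0].astype(int)
print([(np.add(c,[x-20,y-20]).round(1).tolist(),np.add(k,[x-20,y-20,0,0,0]).tolist()) for c,k in blobs(im[y-20:y+20,x-20:x+20],(100,100,50),(130,255,255))],proj("side",[P-.016*e,P-.022*e]))
E
```

```text
t: 26.1
tcp_pos: [0.6326, 0.0076, 0.1511]
tcp_rot: [0.094, 0.701, -0.094, 0.701]
force: [0.0, -0.5, -0.8]
grip_width: 0.0619
[0.63210985 0.00715374 0.15131544] 74.68073472433977 [ 0.78872042  0.72745077 -0.51749924] 0.06167245632076807
[([276.2, 163.4], [275, 161, 3, 5, 12])] [[277.22414558 164.00518047]
 [278.10732993 165.16472895]]
```

```bash
python3 -m inch '{"gripper":[0.05,0.05,0.05,0.05,0.05,0.05,0.05,0.05,0.05],"translation":[[0,0,-0.025],[0,0,-0.025],[0,0,-0.012],[0,0,-0.006],[0,0,-0.005],[0,0,-0.004],[0,0,-0.003],[0,0,-0.002],[0,0,0]],"yaw":[0,0,0,0,0,0,0,0,0]}' 12
python3 -c "
from h import *
s=ctrl.read_state();print(s['tcp_pos'],s['force'],s['wrist_torque'],s['grip_width'])"
```

```text
t: 27.32
tcp_pos: [0.6327, 0.0076, 0.069]
tcp_rot: [0.094, 0.701, -0.094, 0.701]
force: [-0.4, -0.3, -0.7]
grip_width: 0.0614
[0.63272229 0.00760056 0.06898205] [-0.43636801 -0.2610128  -0.68482386] [0.05644705 0.00540018 0.00511008] 0.06141553189047318
```

No contact yet, with the centre about 3 mm above the seat. I'll creep down and watch the force.

```bash
python3 -m inch '{"gripper":[0.05,0.05,0.05],"translation":[[0,0,-0.001],[0,0,-0.001],[0,0,0]],"yaw":[0,0,0]}' 12
python3 -m inch '{"gripper":[0.05,0.05],"translation":[[0,0,-0.001],[0,0,0]],"yaw":[0,0]}' 12
python3 -c "
from h import *
s=ctrl.read_state();print(s['tcp_pos'],s['force'],s['wrist_torque'],s['grip_width'])"
```

```text
t: 27.7
tcp_pos: [0.6328, 0.0076, 0.0672]
tcp_rot: [0.094, 0.701, -0.094, 0.701]
force: [0.2, 0.3, 0.5]
grip_width: 0.062
t: 27.95
tcp_pos: [0.6328, 0.0076, 0.067]
tcp_rot: [0.094, 0.701, -0.094, 0.701]
force: [-5.5, 1.4, 8.8]
grip_width: 0.0618
[0.63283839 0.0075901  0.06697917] [-5.45387453  1.43482982  8.82528638] [-0.00704577  0.86083551  0.00613361] 0.061769261681099356
```

```bash
python3 -m inch '{"gripper":[0.08,0.08,0.08,0.08,0.08],"translation":[[0,0,0],[0,0,0],[0,0,0],[0,0,0],[0,0,0]],"yaw":[0,0,0,0,0]}' 12
python3 -m inch '{"gripper":[0.08,0.08,0.08,0.08,0.08,0.08,0.08,0.08,0.08,0.08],"translation":[[0,0,0.01],[0,0,0.03],[0,0,0.05],[0,0,0.05],[-0.01,0.04,0],[-0.01,0.055,0],[-0.01,0.055,0],[-0.01,0.055,0],[-0.01,0.04,0],[0,0,0]],"yaw":[0,0,0,0,0,0,0,0,0,0]}' 12
python3 - <<'E'
from h import *
I={}
for n in("top","side"):
    I[n]=optics.get_image(n); cv2.imwrite(f"pics/{n}14.png",I[n])
s=ctrl.read_state();print(s["t"],s["tcp_pos"],s["force"],s["grip_width"])
e=np.array([.2588,.9659,0]);P=np.array([.6326,.0073,.085])
for n in I:
    x,y=proj(n,P)[0].astype(int);print(n,[(np.add(c,[x-25,y-25]).round(1).tolist(),np.add(k,[x-25,y-25,0,0,0]).tolist()) for c,k in blobs(I[n][y-25:y+25,x-25:x+25],(100,100,50),(130,255,255))],proj(n,[P+.028*e,P-.028*e]).round(1).tolist())
    D=np.array([.637,.232,.017]);x,y=proj(n,D)[0].astype(int);print("core",[(np.add(c,[x-22,y-22]).round(1).tolist(),k[4]) for c,k in blobs(I[n][y-22:y+22,x-22:x+22],(100,100,50),(130,255,255))],proj(n,D))
print("before(core) top ends (261,165.6),(276.9,170.6)")
E
```

```text
t: 28.58
tcp_pos: [0.6327, 0.0076, 0.066]
tcp_rot: [0.094, 0.701, -0.094, 0.701]
force: [-0.0, -0.4, -0.3]
grip_width: 0.08
t: 29.82
tcp_pos: [0.5819, 0.255, 0.2068]
tcp_rot: [0.093, 0.701, -0.093, 0.701]
force: [-0.4, -0.0, -0.6]
grip_width: 0.0798
29.925 [0.58274383 0.2526122  0.20659998] [0.41985323 0.35723968 0.90070116] 0.07951194196918984
top [([260.4, 165.2], [258, 161, 6, 9, 38]), ([276.5, 170.4], [273, 166, 8, 9, 51])] [[259.7, 165.5], [278.0, 171.3]]
core [] [[195.21424758 168.96171802]]
side [([277.2, 183.5], [273, 180, 9, 8, 45])] [[269.8, 174.8], [277.5, 185.5]]
core [([240.5, 157.5], 14), ([229.8, 161.5], 13)] [[233.56395899 160.43452186]]
before(core) top ends (261,165.6),(276.9,170.6)
```

The roll's hub ends are within 1 px of where the seated core's ends were, in both views, and the core shows in the dish. I'll do a quick bystander check and then hand in.

Run:
```python
from h import *
for n in("side","top"):
    a,b=cv2.imread(f"pics/{n}0.png"),cv2.imread(f"pics/{n}14.png")
    for nm,lo,hi in(("orange",(3,150,120),(18,255,255)),("blue",(100,100,60),(130,255,255))):
        for im in(a,b): print(n,nm,[c for c,k in blobs(im,lo,hi,10)])
print(ctrl.sign_off())
```

```text
side orange [[175.2, 137.7]]
side orange [[175.2, 137.8]]
side blue [[157.4, 45.2], [101.5, 96.0], [84.3, 126.3], [44.0, 188.8], [180.8, 170.4], [270.4, 174.5], [277.8, 184.5], [328.3, 227.7], [280.3, 263.3]]
side blue [[16.6, 35.1], [135.1, 35.6], [105.6, 46.9], [139.7, 108.3], [240.5, 157.5], [229.8, 161.5], [53.8, 187.8], [277.2, 183.5], [328.3, 227.7], [280.3, 263.3]]
top orange [[118.4, 202.1]]
top orange [[113.9, 203.7]]
top blue [[261.0, 165.6], [276.9, 170.6], [173.8, 234.1], [347.8, 240.7], [80.9, 360.0]]
top blue [[260.4, 165.3], [276.3, 170.5], [347.8, 240.7], [81.2, 364.6]]
the job is handed in; nothing more can be done
None
```

The job is handed in at about 30 s of the 56 s allowed. The core is in the kidney dish and the white roll lies in the forks, let go. No verdict was reported.

**What I did**
- **Core:** I gripped it by the barrel, lifted it out of the forks and released it in the dish.
- **White roll:** I slid it up off its post and used the post's tip to tip it on its side.
- **Extra step:** it sat high in the pads and was still tilted 10–20°, too much for the forks. I set it on free bench so it stood level on its rim, and re-gripped it by its hub ends.
- **Placing:** I lowered it slowly into the forks and felt about 9 N of contact before letting go. The limit is 60 N.

**Last checks**
- **Roll:** in both views its hub ends are within about 1 px (3 mm) of where the seated core's ends were, so it lies at the seat.
- **Core:** the side view shows it in the dish. The arm hid it from the top camera.
- **Tan roll and swab box:** their blue marks did not move (tan roll in both views, swab box in the side view).
- **Specimen cup:** the two views disagreed. It was unchanged in the side view, but its blob shifted about 5 px in the top view. I put that down to the arm partly covering it, but I did not confirm this.
- **Bottle:** I did not check it separately. The arm did not go near it.

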